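Tip the tall printing block onto its sheet

TASK

Two carved printing blocks stand on edge on the proofing board, each behind its own sheet of paper. Push the taller one over from behind so that it falls carved face down, squarely on the sheet in front of it, then press down firmly on the middle of its back for about a second to take the print. Do not grasp or lift the block; leave the smaller block standing and everything else where it is.

Things in the scene. Friction and masses are not known exactly. Their poses are not given: they have to be found in the camera images.
- tall_block: the taller block: wood with a dark carved face, 120 high (z), 90 wide (y), 22 thick (x), 0.12-0.24 kg, standing loose. Origin: centre of its foot; z up, +x out of the carved face, towards the sheet, away from the robot. Pushed high on its plain back (-x) it topples about its front foot edge once leant 11 degrees and drops flat: x then points down, its back 22 mm above the board
- small_block: the smaller block, same make, 75 high, 70 wide, 22 thick, standing likewise behind the other sheet; origin at the centre of its foot, axes as the tall one's. Leave standing
- board: fixed plywood board, 240 (its x) x 370 (y) x 15 thick, flat on the table, turned up to 22 degrees; origin: centre of its underside, z up, x away from the robot. The blocks' feet stand at about x = -72 mm, y = +90 and -90 mm (either block at either place). Behind them an aluminium strip (x -102 to -92 mm), 8 high above the board, runs along y
- sheet_left (a point): centre of the paper sheet at the board's +y side (165 along the board's x, 135 along y, fixed flat), at the board's top, 15 mm above the table; axes as the board's
- sheet_right (a point): centre of the like sheet at the board's -y side
- tall_mid (a point): centre of the tall block's solid, 60 mm up from its foot
- tall_foot (a point): middle of the tall block's front lower edge, on which it tips
- ink_jar: white ink jar with black lid, 40 across, 45 high, standing on the board between the two sheets; leave alone (origin: middle of its underside)
- brayer: ink roller lying on the table: rubber roll 38 across and 100 long, 150 mm handle; leave alone (origin: middle of its underside)
- mallet: mallet lying on the table, 260 long; leave alone (origin: middle of its underside)
- baren: black hand-rubbing disc 100 across with a wooden bow handle, 42 high; leave alone (origin: middle of its underside)
- lino_tile: bare dark tile 80 x 80 x 8 lying on the table; leave alone (origin: middle of its underside)
- jug: white bottle 90 across, 170 high, standing on the table; leave alone (origin: middle of its underside)
Not all that is in view belongs to the job. What is shaped like the tall_block but blue or pink is not meant.

How it is judged:
On the way, in this order (a step that is already met when the one before it is completed fails the run):
1. the tall block lies face down and still, squarely on the sheet (angle between tall_block's own x axis and vertical above 3.06 rad and ((x of tall_mid in the frame of sheet_left between -0.022 and 0.022 m and y of tall_mid in the frame of sheet_left between -0.018 and 0.018 m) or (x of tall_mid in the frame of sheet_right between -0.022 and 0.022 m and y of tall_mid in the frame of sheet_right between -0.018 and 0.018 m)) and angle between the y axis of tall_block and the y axis of board, either way round below 0.17 rad and linear speed of tall_block below 0.02 m/s and angular speed of tall_block below 0.2 rad/s), for 0.2 s.
2. the fingers press on the middle of its back (angle between tall_block's own x axis and vertical above 3.06 rad and ((x of tall_mid in the frame of sheet_left between -0.022 and 0.022 m and y of tall_mid in the frame of sheet_left between -0.018 and 0.018 m) or (x of tall_mid in the frame of sheet_right between -0.022 and 0.022 m and y of tall_mid in the frame of sheet_right between -0.018 and 0.018 m)) and angle between the y axis of tall_block and the y axis of board, either way round below 0.17 rad and contact force between the fingers and tall_block above 4 N and horizontal distance between the grasp point and tall_mid below 0.025 m), for 0.5 s.
At the end, for the whole second after the job is handed in: The tall block lies at rest face down (within 4.5 degrees of flat), its centre within 22 mm (board's x) and 18 mm (y) of a sheet's centre, square to the board within 10 degrees, after a press of over 4 N for 0.5 s within 25 mm of its middle. The small block stands within 12 mm of its place (all of step 1 and angle between small_block's own z axis and vertical below 0.1 rad and distance of small_block from where it was at the start of the episode below 0.012 m); the robot touches nothing.
It fails at once if the tall block's front foot edge is lifted more than 15 mm off the board (height (world z) of tall_foot above 0.03 m).
It fails at once if the small block is knocked (moved over 12 mm or leant) (distance of small_block from where it was at the start of the episode above 0.012 m or angle between small_block's own z axis and vertical above 0.15 rad).
It fails at once if a bystander is moved more than 25 mm (distance of any of ink_jar, brayer, mallet, baren, lino_tile, jug from where it was at the start of the episode above 0.025 m).
It also fails if it takes over 40 s, if anything falls off the work surface, if the arm or the gripper's body presses on something with over 40 N, if the wrist force passes 120 N, or if a joint passes its speed limit or range.

ROBOT

A 6-joint arm with a two-finger parallel gripper is mounted at the origin on the work surface. World frame = base frame: x ahead of the robot, y to its left, z up, the work surface at z = 0. Lengths are in m, angles in rad, forces in N, time in s.
With the tool pointing down it reaches from about 0.35 to 0.775 m from the base axis. Payload 5.5 kg.
Tool frame: the origin (TCP) lies midway between the tips of the shut fingers; the grasp point (between the pads) lies grasp_offset behind it (grasp_offset is the distance from the TCP to the grasp point, in m); z points along the fingers, y is the line along which they close (so a half turn about z gives the same grasp; the last joint's range is limited). The gripper opens to 85 mm and grips with 20 to 120 N. Pads are 22 mm wide; open, the fingers measure 114 mm over their backs; the gripper's body (76 mm by 85 mm) begins 54 mm behind the grasp point. The pads swing forward as they close: fully open they stand 13 mm farther back than shut.
Start: joints at [1.078, 0.313, 0.046, 1.304, 0, 1.431], TCP at [0.199, 0.54, 0.231] pointing down, gripper open.
Joint ranges: [-2.76, 2.76], [-0.86, 1.69], [-1.03, 1.26], [-2.2, 2.34], [-1.47, 1.5], [-3.14, 3.14]. Speed limits (rad/s): [2.57, 2.57, 3.14, 3.14, 3.14, 3.14].

INTERFACE

Orientations are given as a unit quaternion [w, x, y, z].
In Python, from workcell import * gives the robot as it stands.
- The arm moves only by the tool step_arm, never from a script. Its argument "deltas" is a list of rows, each a list of 7 numbers: the shift along the world's x, y, z in mm, then the turn, a rotation vector about the world's x, y, z in degrees, then the gripper's target within -1 to 1 (fully open at 1, half-way at 0, shut at -1). A call has 1 to 5 rows; each row shifts and turns the commanded pose from where the row before left it; what a row does not reach is not made up. A row lasts 1/10 s, in which the tool goes at most 50 mm and 8.59 degrees, less where a joint would pass 70% of its speed; a pose out of reach is approached as far as the arm can. A call is refused whole if a number of a shift passes 50 or a number of a turn 8.59, either way. A call with a gripper value outside its range is refused whole. The fingers move at their own pace and stop on an object; "newtons" is the grip in N (left out, the last holds). Time passes only in rows, so rows that do not move let the fingers close. It gives the time, the measured TCP pose, the force, the opening and the grip force at its end, in the units of the state.
- get_state(): the state, without advancing time (a new reading comes with each control period).
- read_camera(name): name is "side" or "top"; returns a dict with "image" (400x640x3 uint8, red, green, blue), "z_map" (400x640 float32, m along the optical axis (not along the pixel's ray), 0 where there is no reading), "K" (3x3 intrinsics, pixels), "world_from_camera" (4x4, takes a point from camera to world coordinates). Camera axes: x right, y down, z forward; pixel columns grow to the right and rows downward; lengths in m; the calibration is good to about 2 mm. A picture is of the moment at which its call begins.
- hand_in(): hands the job in; it is judged then, once.
The state is a dict: "clock": time; "joint_pos": joint angles; "qvel": joint speeds; "tau": joint torques, N m; "tcp_pos": TCP position; "orientation": TCP orientation; "wrist_force": force on the tool from outside, world axes, zero at the start; "ft_torque": the same for the moment, N m; "finger_gap": finger opening in m; "grip_force": force on a finger pad.
Only numpy, scipy, OpenCV 4.12 (cv2) and the standard library are available. Lean on these libraries where they do the work, as an engineer would, in place of code of your own. Each camera call takes 0.05 s, during which the arm holds its last target. There are 200 camera calls.

## Working session

There is one attempt and no reset: what is moved stays moved. The work goes in short steps, Python scripts to look and compute and a tool call to move; the robot and the scene stay as the last step left them, time stands still between calls to the robot, and variables do not carry over. Pictures are saved under pics/ and viewed, at most 10 in all, crops included, and the job is handed in when it is done.

Besides the shell and the picture viewer there is one more tool, called after "Emit:" as name([rows], argument=value, ...), one row to a line, values as JSON. step_arm: Moves the arm, as the interface text tells. Its arguments: {"type":"object","properties":{"deltas":{"type":"array","items":{"type":"array","items":{"type":"number"}}},"newtons":{"type":"number"}},"required":["deltas"]}

```bash
mkdir -p pics; ls
python3 - <<'E'
from workcell import *
import cv2,numpy as np
s=get_state();print({k:np.round(v,3) for k,v in s.items()})
for n in("top","side"):
    c=read_camera(n);cv2.imwrite(f"pics/{n}0.png",c["image"][:,:,::-1]);np.savez(f"{n}0.npz",**c)
    print(n,c["K"].round(1).tolist(),c["world_from_camera"].round(3).tolist())
try: print(grasp_offset)
except Exception as e: print(e)
E
```

```text
pics
{'clock': np.float64(0.0), 'joint_pos': array([ 1.078,  0.314,  0.045,  1.304, -0.   ,  1.431]), 'qvel': array([ 0.   , -0.001,  0.001,  0.002,  0.001,  0.   ]), 'tau': array([ 2.0000e-03, -4.8063e+01,  2.9853e+01,  1.9000e-02, -0.0000e+00,
       -0.0000e+00]), 'tcp_pos': array([0.198, 0.539, 0.23 ]), 'orientation': array([-0.   ,  0.176,  0.984, -0.001]), 'wrist_force': array([0.503, 0.115, 0.003]), 'ft_torque': array([0.015, 0.04 , 0.006]), 'grip_force': np.float64(0.0), 'finger_gap': np.float64(0.085)}
top [[501.3, 0.0, 318.7], [0.0, 501.3, 205.6], [0.0, 0.0, 1.0]] [[-0.087, -0.976, 0.202, 0.168], [-0.996, 0.086, -0.013, 0.022], [-0.005, -0.202, -0.979, 1.763], [0.0, 0.0, 0.0, 1.0]]
side [[517.7, 0.0, 315.7], [0.0, 517.7, 202.1], [0.0, 0.0, 1.0]] [[0.871, -0.357, 0.337, -0.024], [-0.491, -0.64, 0.591, -0.96], [0.005, -0.68, -0.733, 1.274], [0.0, 0.0, 0.0, 1.0]]
0.0187
```

View pics/top0.png

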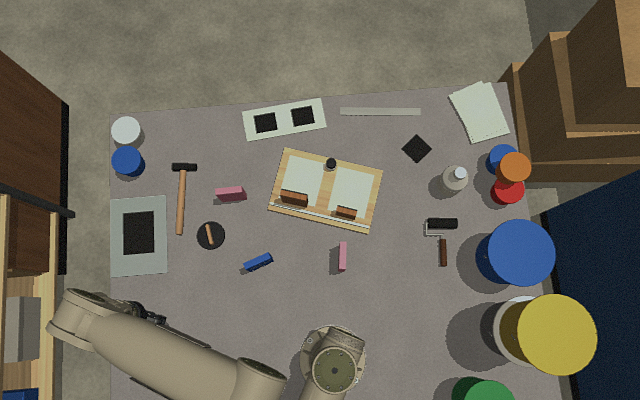

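View pics/side0.png

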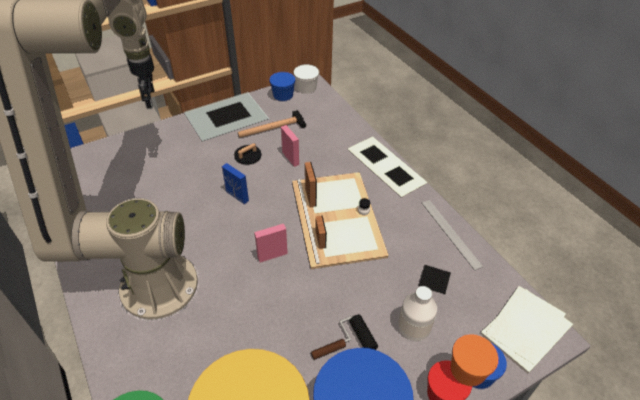

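The top view shows the board at about (325,190), turned slightly clockwise. The tall block is at its left (+y) place, around (294,199), and the small one at the right, around (346,211). The ink jar is at (331,163). The side view agrees: tall block at (311,185), small at (321,232). A pink and a blue decoy stand off the board.

```bash
cat > h.py <<'E'
import numpy as np,cv2
def cloud(c):
    K=c["K"];T=c["world_from_camera"];z=c["z_map"];v,u=np.mgrid[:400,:640]
    P=np.stack([(u-K[0,2])/K[0,0]*z,(v-K[1,2])/K[1,1]*z,z],-1)
    return P@T[:3,:3].T+T[:3,3]
def ray(c,uv,h):
    K=c["K"];T=c["world_from_camera"];uv=np.atleast_2d(uv).astype(float)
    d=np.c_[(uv[:,0]-K[0,2])/K[0,0],(uv[:,1]-K[1,2])/K[1,1],np.ones(len(uv))]@T[:3,:3].T
    return T[:3,3]+d*((h-T[2,3])/d[:,2])[:,None]
E
python3 - <<'E'
from h import *
ROI={"top":(260,140,390,240),"side":(285,150,395,270)}
B=[]
for n in("top","side"):
    c=np.load(f"{n}0.npz");im=c["image"];hsv=cv2.cvtColor(im,cv2.COLOR_RGB2HSV)
    x0,y0,x1,y1=ROI[n];m=np.zeros((400,640),np.uint8);m[y0:y1,x0:x1]=1
    wood=((hsv[...,1]>55)&(hsv[...,0]<28)&(hsv[...,2]>90)).astype(np.uint8)*m
    white=((hsv[...,1]<45)&(hsv[...,2]>195)).astype(np.uint8)*m
    P=cloud(c)
    k,lab,st,ce=cv2.connectedComponentsWithStats(white)
    for i in range(1,k):
        if st[i,4]>250:
            W=ray(c,np.argwhere(lab==i)[:,::-1],.015);r=cv2.minAreaRect((W[:,:2]*1000).astype(np.float32));print(n,"sheet",st[i],np.round(r[0],1),np.round(r[1],1),round(r[2],1))
    allm=((wood|white)>0)&(P[...,2]<.025)
    k,lab,st,ce=cv2.connectedComponentsWithStats(cv2.morphologyEx(allm.astype(np.uint8),cv2.MORPH_CLOSE,np.ones((5,5))))
    i=1+st[1:,4].argmax();W=ray(c,np.argwhere(lab==i)[:,::-1],.015)
    r=cv2.minAreaRect((W[:,:2]*1000).astype(np.float32));print(n,"board",np.round(r[0],1),np.round(r[1],1),round(r[2],1));B.append(r)
    print(" z med sheet",np.median(P[...,2][white>0]))
    hi=(m>0)&(P[...,2]>.045)&(P[...,2]<.2)
    k,lab,st,ce=cv2.connectedComponentsWithStats(hi.astype(np.uint8))
    for i in range(1,k):
        if st[i,4]<15: continue
        Q=P[lab==i];zt=np.percentile(Q[:,2],97);t=(lab==i)&(P[...,2]>zt-.008)
        r=cv2.minAreaRect((ray(c,np.argwhere(t)[:,::-1],zt)[:,:2]*1000).astype(np.float32))
        print(n,"obj",st[i],"ztop",zt.round(3),"top",np.round(r[0],1),np.round(r[1],1),round(r[2],1))
E
```

```text
top board [585.2 -30. ] [370.5 241.8] 70.9
 z med sheet 0.018370981366108374
top obj [326 158  10  11  89] ztop 0.067 top [668.1 -55.6] [31.7 32.9] 84.9
top obj [280 189  28  17 320] ztop 0.141 top [548.7  82.4] [88.2 22.5] 72.1
top obj [335 205  22  14 180] ztop 0.097 top [487.5 -90.9] [68.8 23.3] 68.6
side sheet [350 150  45  40 564] [861.  104.3] [119.2 243.6] 5.8
side sheet [ 314  179   47   34 1224] [627.2  52.4] [133.9 164.2] 71.2
side sheet [ 324  217   53   40 1587] [ 568.7 -117.9] [134.4 163.9] 71.0
side board [584.  -32.7] [381.2 242.5] 71.0
 z med sheet 0.014440599413507726
side obj [287 150  12   9  68] ztop 0.076 top [581.2 252.3] [10.4 24.4] 60.9
side obj [304 162  13  40 370] ztop 0.139 top [545.7  76.6] [94.5 23. ] 72.5
side obj [359 198  11  12  97] ztop 0.065 top [665.1 -61.6] [34.5 33.1] 4.1
side obj [315 216  12  28 241] ztop 0.094 top [485.1 -96.6] [72.9 22.6] 70.8
side obj [285 228   2  18  26] ztop 0.121 top [375.  -82.3] [11.3  0. ] 62.9
```

Run:
```python
import cv2
a=cv2.imread("pics/top0.png")[140:245,255:395];cv2.imwrite("pics/topc.png",cv2.resize(a,None,fx=5,fy=5,interpolation=2))
```

```text
(no output)
```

View pics/topc.png

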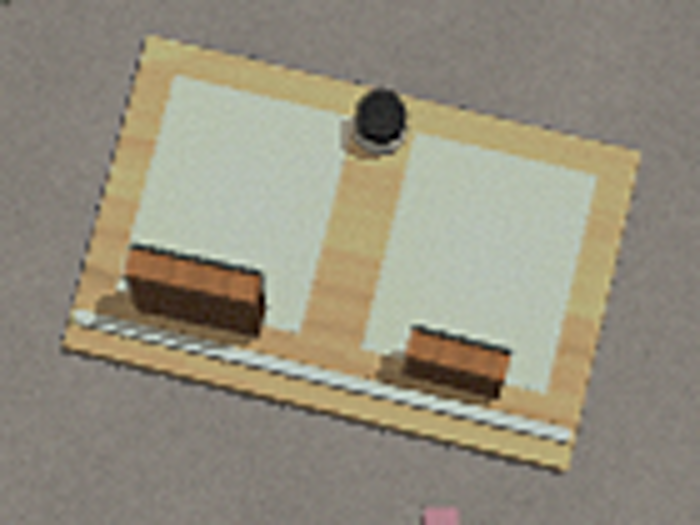

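The crop shows the tall block's top face at about (196,275), the small one's at (458,350), and the strip running behind both. The board yaw is about -19°, and both views agree on its size. Next I'll tighten the tall block and sheet positions in the board frame, using the known heights.

```bash
cat >> h.py <<'E'
YAW=np.deg2rad(-19.05);C=np.array([585.5,-29.5])
R=np.array([[np.cos(YAW),-np.sin(YAW)],[np.sin(YAW),np.cos(YAW)]])
tob=lambda p:(np.asarray(p)-C)@R
tow=lambda p:np.asarray(p)@R.T+C
E
python3 - <<'E'
from h import *
for n,(x0,y0,x1,y1) in {"top":(260,140,390,240),"side":(285,150,395,270)}.items():
    c=np.load(f"{n}0.npz");hsv=cv2.cvtColor(c["image"],cv2.COLOR_RGB2HSV);P=cloud(c)
    m=np.zeros((400,640),bool);m[y0:y1,x0:x1]=1
    wh=m&(hsv[...,1]<40)&(hsv[...,2]>(175 if n=="top" else 195))&(P[...,2]<.03)
    W=tob(ray(c,np.argwhere(wh)[:,::-1],.015)[:,:2]*1000)
    for s in(1,-1):
        w=W[(W[:,1]*s>15)&(abs(W[:,0])<110)&(W[:,0]>-85)&(abs(W[:,1])<175)]
        print(n,s,len(w),np.percentile(w,[.5,50,99.5],axis=0).round(1).tolist())
    for nm,h,s in(("tall",.135,1),("small",.09,-1)):
        t=m&(P[...,2]>h-.006)&(P[...,2]<h+.02);W=tob(ray(c,np.argwhere(t)[:,::-1],h)[:,:2]*1000)
        w=W[(W[:,1]*s>30)&(abs(W[:,0]+70)<40)&(abs(W[:,1])<160)]
        r=cv2.minAreaRect(w.astype(np.float32));print(n,nm,np.round(r[0],1),np.round(r[1],1),round(r[2],1))
print(tow([[-125,92],[-72,92],[13,90]]).round(1))
E
```

```text
top 1 1327 [[-66.0, 23.4], [26.3, 85.9], [94.6, 155.8]]
top -1 1504 [[-67.1, -156.7], [20.3, -91.0], [94.7, -24.6]]
top tall [-70.7  94. ] [23.7 89.3] 1.2
top small [-71.4 -90.1] [69.1 23.6] 88.2
side 1 1201 [[-64.4, 25.6], [18.5, 86.1], [93.6, 156.1]]
side -1 1555 [[-65.4, -155.0], [19.5, -95.4], [93.8, -23.6]]
side tall [-72.   91.1] [23.9 94.8] 1.5
side small [-72.4 -94.8] [76.9 22.6] 89.8
[[497.4  98.3]
 [547.5  81. ]
 [627.2  51.3]]
```

Emit:
step_arm([
  [30,-45,0,0,0,0,0],
  [30,-45,0,0,0,0,0],
  [30,-45,0,0,0,0,0],
  [30,-45,0,0,0,0,0],
  [30,-45,0,0,0,0,0],
])

```text
clock: 0.6
tcp_pos: [0.3378, 0.3298, 0.231]
orientation: [-0.0, 0.175, 0.985, -0.0]
wrist_force: [1.0, -0.2, 1.1]
finger_gap: 0.0425
grip_force: 0.0
```

The sheet centre is at about (14, 90) in the board frame and the tall block's foot at (-71.5, 93). Both match the given sizes. A pure topple would land about 14 mm short of the sheet's centre. I'll first nudge the foot about 12 mm forward with a low, slow two-finger push above the strip, then topple it.

Emit:
step_arm([
  [30,-43,0,0,0,0.5,-0.4],
  [30,-43,0,0,0,0.5,-0.4],
  [30,-43,0,0,0,0.5,-0.4],
  [30,-43,0,0,0,0.5,-0.4],
  [29,-44,0,0,0,0,-0.4],
])

```text
clock: 1.1
tcp_pos: [0.48, 0.1239, 0.2311]
orientation: [-0.0, 0.158, 0.987, 0.0]
wrist_force: [0.1, 0.2, 0.2]
finger_gap: 0.0254
grip_force: 0.0
```

Emit:
step_arm([
  [0,0,-40,0,0,0,-0.4],
  [0,0,-40,0,0,0,-0.4],
  [0,0,-40,0,0,0,-0.4],
  [0,0,-30,0,0,0,-0.4],
  [0,0,-30,0,0,0,-0.4],
])

```text
clock: 1.6
tcp_pos: [0.4785, 0.1256, 0.0495]
orientation: [-0.001, 0.158, 0.987, -0.0]
wrist_force: [0.3, -0.4, 0.0]
finger_gap: 0.0257
grip_force: 0.0
```

Emit:
step_arm([
  [0,0,0,0,0,0,-0.4],
  [0,0,0,0,0,0,-0.4],
])

```text
clock: 1.8
tcp_pos: [0.4787, 0.1258, 0.0513]
orientation: [-0.001, 0.158, 0.987, -0.0]
wrist_force: [0.6, -0.6, 0.1]
finger_gap: 0.0255
grip_force: 0.0
```

Run:
```python
from h import *
from workcell import *
s=get_state();print(s["tcp_pos"],s["orientation"],s["wrist_force"],s["finger_gap"],tob(s["tcp_pos"][:2]*1000))
c=read_camera("side");cv2.imwrite("pics/s1.png",cv2.resize(c["image"][130:280,260:420,::-1],None,fx=4,fy=4,interpolation=2))
```

```text
[0.47873979 0.12577738 0.05125466] [-8.89708796e-04  1.58284849e-01  9.87393072e-01 -1.88484577e-04] [ 0.59458128 -0.62504648  0.11573047] 0.025493803426353826 [-151.59485911  111.92767085]
```

View pics/s1.png

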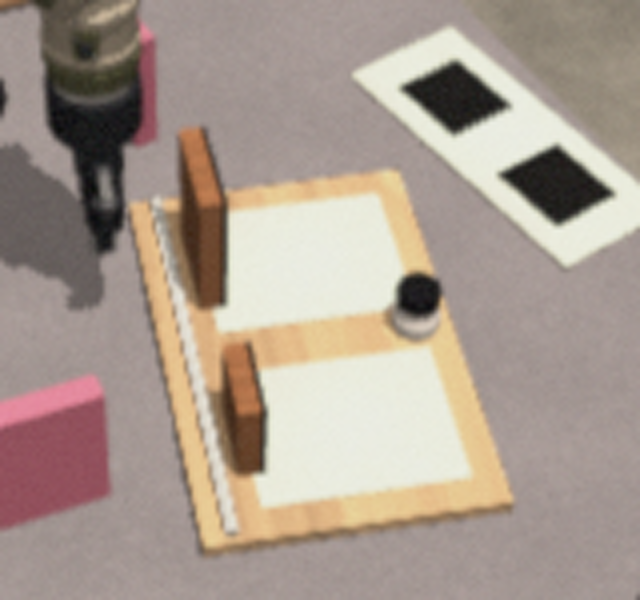

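The gripper is behind the tall block at crop (105,200), clear of everything, and both blocks are still standing. Now I'll line up in y, go low and approach.

Emit:
step_arm([
  [10,-11,0,0,0,0,-0.4],
  [11,-10,-5,0,0,0,-0.4],
  [10,-10,-10,0,0,0,-0.4],
  [0,0,-8,0,0,0,-0.4],
  [0,0,0,0,0,0,-0.4],
])

```text
clock: 2.35
tcp_pos: [0.5093, 0.0941, 0.0266]
orientation: [-0.002, 0.159, 0.987, -0.0]
wrist_force: [-0.5, -0.7, -0.3]
finger_gap: 0.0252
grip_force: 0.0
```

Emit:
step_arm([
  [4.7,-1.6,0,0,0,0,-0.4],
  [4.7,-1.6,0,0,0,0,-0.4],
  [1.9,-0.7,0,0,0,0,-0.4],
  [1.9,-0.7,0,0,0,0,-0.4],
  [0,0,0,0,0,0,-0.4],
])

```text
clock: 2.85
tcp_pos: [0.5239, 0.0903, 0.0285]
orientation: [0.0, 0.158, 0.987, 0.0]
wrist_force: [0.5, 0.6, -0.8]
finger_gap: 0.0255
grip_force: 0.0
```

```bash
cat > look.py <<'E'
from h import *
from workcell import *
import sys
s=get_state();print(s["tcp_pos"].round(4),s["wrist_force"].round(2),"tcp board",tob(s["tcp_pos"][:2]*1000).round(1))
for n,(x0,y0,x1,y1) in {"top":(260,140,390,240),"side":(285,150,395,270)}.items():
    c=read_camera(n);P=cloud(c);m=np.zeros((400,640),bool);m[y0:y1,x0:x1]=1
    hsv=cv2.cvtColor(c["image"],cv2.COLOR_RGB2HSV)
    for nm,h,q in(("tall",.135,1),("small",.09,-1)):
        t=m&(P[...,2]>h-.006)&(P[...,2]<h+.02)&(hsv[...,1]>90);W=tob(ray(c,np.argwhere(t)[:,::-1],h)[:,:2]*1000)
        w=W[(W[:,1]*q>30)&(W[:,0]>-95)&(W[:,0]<0)&(abs(W[:,1])<160)]
        if len(w)>10: r=cv2.minAreaRect(w.astype(np.float32));print(n,nm,np.round(r[0],1),np.round(r[1],1),round(r[2],1))
    cv2.imwrite(f"pics/{n}_{sys.argv[1]}.png",cv2.resize(c["image"][130:280,260:420,::-1],None,fx=4,fy=4,interpolation=2))
E
python3 look.py a
```

```text
[0.5239 0.0903 0.0285] [ 0.51  0.61 -0.81] tcp board [-97.3  93.1]
top tall [-68.6  54.7] [17.1 10. ] 14.3
top small [-73.1 -90.9] [67.6 20.2] 89.7
side tall [-69.2  69.7] [22.3 56.3] 2.8
side small [-72.  -92.3] [22.3 72.1] 0.4
```

View pics/side_a.png

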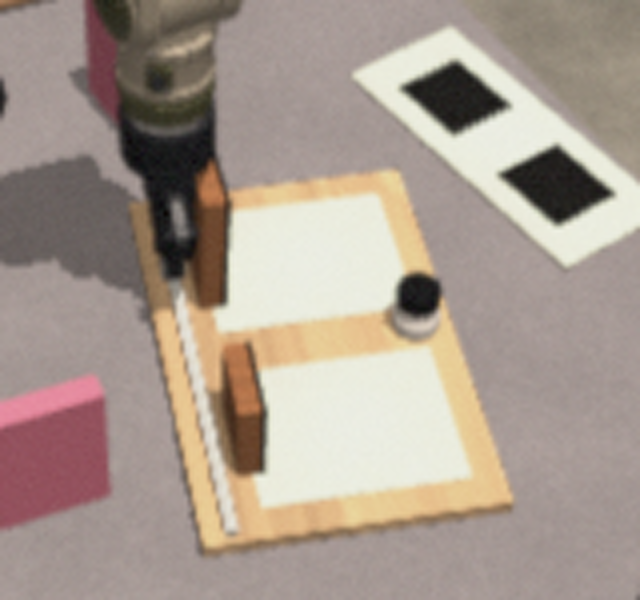

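The side crop shows the tall block's top leaning slightly forward at (213,165), because the gripper body touches it. Its foot has not moved. A low push with an upright tool is therefore not possible. I'll back off gently, topple with the fingertips high, and centre the block once it lies flat.

Emit:
step_arm([
  [-2,0.7,0,0,0,0,-0.4],
  [-2,0.7,0,0,0,0,-0.4],
  [-2,0.7,0,0,0,0,-0.4],
  [-2,0.7,0,0,0,0,-0.4],
  [-2,0.7,0,0,0,0,-0.4],
])

```text
clock: 3.45
tcp_pos: [0.5133, 0.0938, 0.0283]
orientation: [-0.0, 0.158, 0.987, 0.0]
wrist_force: [0.3, 0.6, -0.4]
finger_gap: 0.0258
grip_force: 0.0
```

Emit:
step_arm([
  [-3,1,0,0,0,0,-0.4],
  [-3,1,0,0,0,0,-0.4],
  [-5,2,0,0,0,0,-0.4],
  [-10,3.4,0,0,0,0,-0.4],
  [-10,3.4,20,0,0,0,-0.4],
])

```text
clock: 3.95
tcp_pos: [0.4793, 0.1047, 0.0463]
orientation: [-0.003, 0.158, 0.987, -0.0]
wrist_force: [-0.6, 0.0, -0.6]
finger_gap: 0.0254
grip_force: 0.0
```

Emit:
step_arm([
  [0,0,35,0,0,0,-0.2],
  [0,0,22,0,0,0,-0.2],
  [0,0,0,0,0,0,-0.2],
])

```text
clock: 4.25
tcp_pos: [0.4842, 0.105, 0.1085]
orientation: [0.003, 0.158, 0.987, 0.001]
wrist_force: [0.9, 0.1, -0.1]
finger_gap: 0.0344
grip_force: 0.0
```

```bash
python3 look.py b
```

```text
[0.4842 0.105  0.1085] [ 0.91  0.07 -0.12] tcp board [-139.7   94.1]
top tall [-71.1  62.7] [26.6 19.3] 85.2
top small [-73.1 -90.9] [67.6 20.2] 89.7
side tall [-72.3  89.6] [22.3 97.8] 2.8
side small [-72.6 -94. ] [74.9 22.1] 88.3
```

The block has settled upright at its old place. Now the high, slow push.

Emit:
step_arm([
  [12,-4.5,0,0,0,0,-0.2],
  [12,-4.5,0,0,0,0,-0.2],
  [9.5,-4.1,0,0,0,0,-0.2],
  [3.8,-1.3,0,0,0,0,-0.2],
  [3.8,-1.3,0,0,0,0,-0.2],
])

```text
clock: 4.85
tcp_pos: [0.524, 0.0884, 0.1047]
orientation: [-0.001, 0.159, 0.987, -0.0]
wrist_force: [-0.6, 0.3, 0.1]
finger_gap: 0.034
grip_force: 0.0
```

Emit:
step_arm([
  [3.8,-1.3,0,0,0,0,-0.2],
  [3.8,-1.3,0,0,0,0,-0.2],
  [3.8,-1.3,0,0,0,0,-0.2],
  [3.8,-1.3,0,0,0,0,-0.2],
  [3.8,-1.3,0,0,0,0,-0.2],
])

```text
clock: 5.35
tcp_pos: [0.5429, 0.0823, 0.1054]
orientation: [0.0, 0.158, 0.987, 0.0]
wrist_force: [-1.1, 0.5, 0.4]
finger_gap: 0.034
grip_force: 0.0
```

Emit:
step_arm([
  [3.8,-1.3,0,0,0,0,-0.2],
  [2,-0.7,0,0,0,0,-0.2],
  [0,0,0,0,0,0,-0.2],
  [0,0,0,0,0,0,-0.2],
  [0,0,0,0,0,0,-0.2],
])

```text
clock: 5.85
tcp_pos: [0.5482, 0.0804, 0.1053]
orientation: [-0.0, 0.158, 0.987, 0.0]
wrist_force: [0.0, 0.5, 0.7]
finger_gap: 0.0343
grip_force: 0.0
```

```bash
python3 look.py c
```

```text
[0.5482 0.0804 0.1053] [0.01 0.51 0.66] tcp board [-71.1  91.7]
top small [-73.1 -90.9] [67.6 20.2] 89.7
side small [-72.9 -93. ] [72.7 22. ] 86.9
```

View pics/side_c.png

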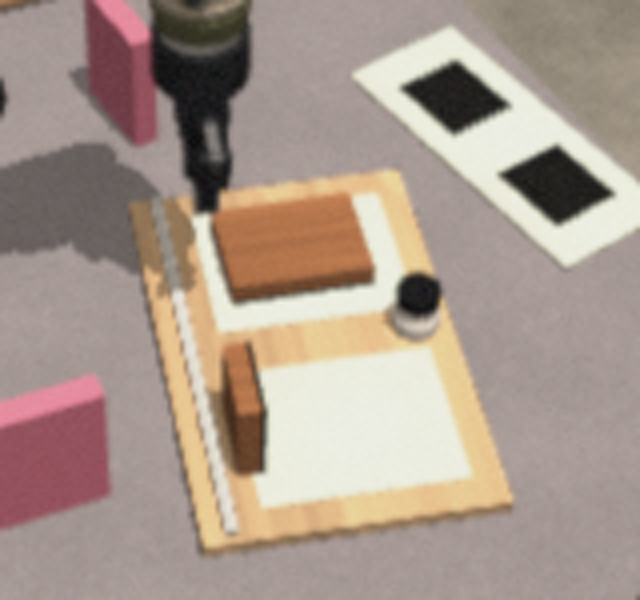

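The side crop shows the tall block flat, carved face down, on the left sheet: back face corners at about (213,220), (348,195), (373,270), (238,297). The small block is still standing. Now I'll measure where it landed.

```bash
cat > flat.py <<'E'
from h import *
from workcell import *
for n,(x0,y0,x1,y1) in {"top":(260,140,390,240),"side":(285,150,395,270)}.items():
    c=read_camera(n);P=cloud(c);hsv=cv2.cvtColor(c["image"],cv2.COLOR_RGB2HSV)
    m=np.zeros((400,640),bool);m[y0:y1,x0:x1]=1
    Q=ray(c,np.argwhere(np.ones((400,640)))[:,::-1],.037)[:,:2]*1000;b=tob(Q).reshape(400,640,2)
    t=m&(hsv[...,1]>125)&(hsv[...,0]<15)&(hsv[...,2]>80)&(b[...,1]>25)&(P[...,2]<.055)&(P[...,2]>.026)
    t=cv2.morphologyEx(t.astype(np.uint8),cv2.MORPH_OPEN,np.ones((3,3)))
    w=b[t>0];r=cv2.minAreaRect(w.astype(np.float32));print(n,len(w),np.round(r[0],1),np.round(r[1],1),round(r[2],1),"z",np.median(P[...,2][t>0]).round(4),np.percentile(w,[1,99],axis=0).round(1).tolist())
E
python3 flat.py
```

```text
top 171 [22.6 66.3] [84.6 31.7] 5.2 z 0.0373 [[-18.0, 51.2], [64.2, 84.2]]
side 728 [ 3.8 90.6] [117.2  98.2] 1.3 z 0.0363 [[-52.8, 43.5], [60.8, 138.7]]
```

It lies about 10 mm short of the sheet's centre in x and about 0 in y, and is square to roughly 1°. That is well inside the tolerances, so it needs no correction. Next I'll shut the fingers, move over its middle and press.

Emit:
step_arm([
  [14,-5,0,0,0,0,-1],
  [14,-5,0,0,0,0,-1],
  [14,-5,0,0,0,0,-1],
  [14,-5,0,0,0,0,-1],
  [14,-5,0,0,0,0,-1],
])

```text
clock: 6.55
tcp_pos: [0.6189, 0.0552, 0.1053]
orientation: [-0.0, 0.158, 0.987, 0.0]
wrist_force: [0.2, -0.4, 0.6]
finger_gap: -0.0004
grip_force: 0.0
```

Emit:
step_arm([
  [0,0,-20,0,0,0,-1],
  [0,0,-20,0,0,0,-1],
  [0,0,-15,0,0,0,-1],
  [0,0,-5,0,0,0,-1],
  [0,0,0,0,0,0,-1],
])

```text
clock: 7.05
tcp_pos: [0.6177, 0.0554, 0.0446]
orientation: [-0.001, 0.158, 0.987, -0.0]
wrist_force: [0.2, 0.2, 1.1]
finger_gap: 0.0003
grip_force: 0.0
```

```bash
python3 - <<'E'
from h import *
from workcell import *
s=get_state();print(s["tcp_pos"].round(4),tob(s["tcp_pos"][:2]*1000).round(1),s["wrist_force"].round(2),s["finger_gap"])
E
python3 flat.py
```

```text
return _methods._mean(a, axis=axis, dtype=dtype,
  ret = ret.dtype.type(ret / rcount)
Traceback (most recent call last):
  File "flat.py", line 9, in <module>
    w=b[t>0];r=cv2.minAreaRect(w.astype(np.float32));print(n,len(w),np.round(r[0],1),np.round(r[1],1),round(r[2],1),"z",np.median(P[...,2][t>0]).round(4),np.percentile(w,[1,99],axis=0).round(1).tolist())
                                                                                                                                                          ~~~~~~~~~~~~~^^^^^^^^^^^^^^^^^
IndexError: index -1 is out of bounds for axis 0 with size 0
```

The tool is at board (2.8, 90.8), within a few mm of the block's middle. The script error is only the arm blocking the top view. I'll descend in small steps and watch the force.

Emit:
step_arm([
  [0,0,-3,0,0,0,-1],
  [0,0,-2,0,0,0,-1],
  [0,0,-1,0,0,0,-1],
  [0,0,-1,0,0,0,-1],
])

```text
clock: 7.5
tcp_pos: [0.6186, 0.0553, 0.0386]
orientation: [0.0, 0.158, 0.987, 0.0]
wrist_force: [-0.0, -0.6, 0.1]
finger_gap: -0.0002
grip_force: 0.0
```

Emit:
step_arm([
  [0,0,-1,0,0,0,-1],
  [0,0,0,0,0,0,-1],
])

```text
clock: 7.7
tcp_pos: [0.6183, 0.0553, 0.0372]
orientation: [-0.0, 0.158, 0.987, 0.0]
wrist_force: [-0.4, -0.8, -0.4]
finger_gap: -0.0001
grip_force: 0.0
```

Emit:
step_arm([
  [0,0,-1,0,0,0,-1],
  [0,0,0,0,0,0,-1],
])

```text
clock: 7.9
tcp_pos: [0.6184, 0.0553, 0.0371]
orientation: [0.0, 0.158, 0.987, 0.0]
wrist_force: [-0.5, -0.4, 4.6]
finger_gap: -0.0
grip_force: 2.3
```

Emit:
step_arm([
  [0,0,-0.5,0,0,0,-1],
  [0,0,0,0,0,0,-1],
])

```text
clock: 8.1
tcp_pos: [0.6185, 0.0553, 0.0371]
orientation: [0.0, 0.158, 0.987, 0.0]
wrist_force: [-3.2, -0.3, 7.8]
finger_gap: 0.0
grip_force: 3.8
```

Emit:
step_arm([
  [0,0,-0.7,0,0,0,-1],
  [0,0,-0.5,0,0,0,-1],
  [0,0,0,0,0,0,-1],
  [0,0,0,0,0,0,-1],
  [0,0,0,0,0,0,-1],
])

```text
clock: 8.6
tcp_pos: [0.6185, 0.0554, 0.0371]
orientation: [0.001, 0.158, 0.987, 0.0]
wrist_force: [-5.8, -0.2, 14.6]
finger_gap: -0.0001
grip_force: 7.2
```

Emit:
step_arm([
  [0,0,0,0,0,0,-1],
  [0,0,0,0,0,0,-1],
  [0,0,0,0,0,0,-1],
  [0,0,0,0,0,0,-1],
  [0,0,0,0,0,0,-1],
])

```text
clock: 9.1
tcp_pos: [0.6185, 0.0554, 0.037]
orientation: [0.001, 0.158, 0.987, 0.0]
wrist_force: [-5.4, 0.2, 15.4]
finger_gap: 0.0
grip_force: 7.2
```

Emit:
step_arm([
  [0,0,0,0,0,0,-1],
  [0,0,0,0,0,0,-1],
  [0,0,2,0,0,0,-1],
  [0,0,5,0,0,0,-1],
  [0,0,20,0,0,0,-1],
])

```text
clock: 9.6
tcp_pos: [0.6166, 0.0554, 0.0598]
orientation: [-0.002, 0.158, 0.987, -0.0]
wrist_force: [0.4, 0.2, -0.8]
finger_gap: -0.0
grip_force: 0.0
```

Emit:
step_arm([
  [0,0,40,0,0,0,-1],
  [0,0,50,0,0,0,-1],
  [0,0,50,0,0,0,-1],
  [-30,45,20,0,0,0,-1],
  [-30,45,0,0,0,0,-1],
])

```text
clock: 10.1
tcp_pos: [0.5673, 0.1358, 0.2231]
orientation: [0.004, 0.16, 0.987, 0.001]
wrist_force: [0.6, 0.5, -0.6]
finger_gap: 0.0001
grip_force: 0.0
```

Emit:
step_arm([
  [-30,45,0,0,0,0,-1],
  [-30,45,0,0,0,0,-1],
  [-30,45,0,0,0,0,-1],
  [-30,45,0,0,0,0,-1],
  [-30,45,0,0,0,0,-1],
])

```text
clock: 10.6
tcp_pos: [0.4247, 0.3454, 0.2192]
orientation: [0.0, 0.158, 0.987, 0.0]
wrist_force: [0.3, 0.2, 0.1]
finger_gap: -0.0001
grip_force: 0.0
```

```bash
python3 flat.py; python3 look.py d
```

```text
top 785 [ 5.2 95.1] [119.  89.] 1.1 z 0.0372 [[-52.6, 51.4], [62.5, 138.5]]
side 745 [ 4.  89.6] [117.5 100.2] 1.3 z 0.0361 [[-53.3, 42.2], [61.3, 138.8]]
[0.4223 0.3482 0.2192] [ 0.53 -0.45  0.4 ] tcp board [-277.6  303.7]
top small [-72.6 -90.9] [67.6 19.4] 89.7
side small [-72.3 -93.8] [74.9 22.5] 89.6
```

View pics/top_d.png

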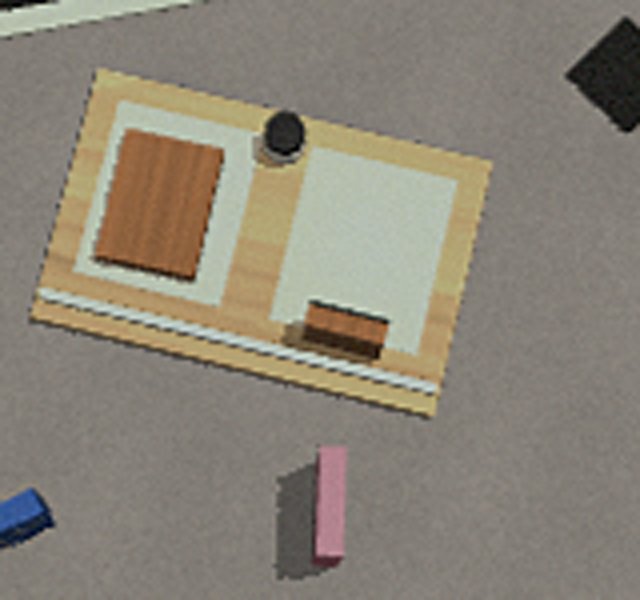

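The top crop shows the block square on the left sheet, centred at about (158,205). It sits roughly 9 mm in x and 4 mm in y off the sheet's centre, within tolerance. The small block at (345,330) still stands and the arm is clear, so I'm handing in.

```bash
python3 -c "
from workcell import *
print(hand_in())"
```

```text
the job is handed in; nothing more can be done
None
```

The tall block was pushed over face down onto the left sheet, about 9 mm (x) and 4 mm (y) off its centre, pressed at about 15 N for about a second, and handed in; the small block is still standing, and the hand-in returned no verdict.

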